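Slide the weld backing plate under the tacked seam

ROBOT

A 6-joint arm with a two-finger parallel gripper is mounted at the origin on the work surface. World frame = base frame: x ahead of the robot, y to its left, z up, the work surface at z = 0. Lengths are in m, angles in degrees, forces in N, time in s.
With the tool pointing down it reaches from about 0.325 to 0.85 m from the base axis. Payload 15.5 kg.
Tool frame: the origin (TCP) lies at the very end of the fingers, on their centre line; the grasp point (between the pads) lies arm.grip_depth behind it (arm.grip_depth is the distance from the TCP to the grasp point, in m); z points along the fingers, y is the line along which they close (so a half turn about z gives the same grasp; the last joint's range is limited). The gripper opens to 91 mm and grips with 3 to 60 N. Pads are 32 mm wide; open, the fingers measure 118 mm over their backs; the gripper's body (76 mm by 178 mm) begins 60 mm behind the grasp point.
Start: joints at [70.617, 28.281, 77.091, -0, 74.628, -5.472], TCP at [0.15, 0.607, 0.214] pointing down, gripper open.
Joint ranges: [-166.48, 166.48], [-47.26, 123.95], [12.59, 153.08], [-70.14, 250.14], [6.76, 159.57], [-176.63, 176.63]. Speed limits (degrees/s): [108.29, 108.29, 147.25, 172.46, 172.46, 172.46].

INTERFACE

Orientations are given as a 3x3 rotation matrix whose columns are the frame's x, y, z axes.
In Python, from rig import arm gives the robot as it stands. Calls block until the motion is done:
- arm.move_to(position, orientation): joint-space move of the TCP to a pose.
- arm.move_l(position, orientation=None, feed=0.15): straight line of the TCP; orientation=None keeps the orientation; feed is the mean speed in m/s.
- arm.move_joints(angles): joint-space move.
- arm.grip(opening): finger opening in m; the grip force is fixed at half the most; returns when the fingers have stopped.
- arm.sleep(seconds).
- arm.solve_ik(position, orientation): joint angles nearest the present ones, or None.
- arm.snapshot(name): name is "scene" or "top" or "wrist"; returns the picture (400x640x3 uint8, red, green, blue); there is no depth.
- arm.get_calibration(name): a dict with "intrinsics" (3x3 intrinsics, pixels), "cam_to_world" (4x4, takes a point from camera to world coordinates). Camera axes: x right, y down, z forward; pixel columns grow to the right and rows downward; lengths in m; the calibration is good to about 2 mm. A picture is of the moment at which its call begins: read the wrist's pose just before it. get_calibration takes no time and is no camera call; for the wrist camera it gives the pose at the moment of the call.
A pose or a line that the arm cannot do raises arm.Unreachable and nothing moves.
- arm.sign_off(): hands the job in; it is judged then, once.
Readings, each from a call of its own:
- arm.current_t(): time.
- arm.current_joint_positions(): joint angles.
- arm.current_dq(): joint speeds.
- arm.current_tau(): joint torques, N m.
- arm.current_ee_pos(): TCP position.
- arm.current_tool_rot(): TCP orientation.
- arm.current_force(): force on the tool from outside, world axes, zero at the start.
- arm.current_torque(): the same for the moment, N m.
- arm.current_width(): finger opening in m.
- arm.current_grasp_force(): force on a finger pad.
Only numpy, scipy, OpenCV 4.12 (cv2) and the standard library are available. Lean on these libraries where they do the work, as an engineer would, in place of code of your own. Each camera call takes 0.05 s, during which the arm holds its last target. There are 200 camera calls.

TASK

Push the loose copper backing plate along the welding table, upturned lip trailing, into the low gap under the two tacked steel plates, until the lip is square and snug against their edge. Only push it with the fingers: keep it flat on the table, never pinch or straddle the lip and never lift or tip the plate. Leave the spray can, wire brush and magnet square alone, and finish with the hand clear.

Things in the scene. Friction and masses are not known exactly. Their poses are not given: they have to be found in the camera images.
- backing_plate: Loose L-shaped copper plate flat on the table, 0.65 to 0.95 kg: foot 100 (x) x 90 (y) x 8 mm, with a full-width lip 8 mm thick standing at its -x end, top 32 mm above the table. Origin: centre of the foot's underside (z = 0). +x points to the leading edge, 50 mm ahead; the lip's outer (pushing) face is 50 mm behind the origin, its inner face 42 mm behind. Takes roughly 3 to 10 N to slide.
- bridge: Fixed: two steel plates 8 mm thick, edge to edge on two spacer bars, a low tunnel along its x. Origin: on the table, mid-tunnel; +x is the way the part goes in, from the -x end. 86 mm long (x), 187 wide, opening 106 wide x 12 mm high, top at 20 mm; side clamps to y = +-117, 41 mm high. The lip's inner face stops on the -x edge (x = -43): part home when its origin is 1 mm short of this one.
- spray_can: Bystander: standing grey can, 56 mm diameter, 150 mm high; origin at the centre of its base.
- wire_brush: Bystander: brush with handle, about 200 mm long, lying along its own x; origin underneath its middle.
- magnet_square: Bystander: red magnetic welding block, 70 x 70 x 20 mm; origin at the centre of its base.
Things that resemble listed ones, but are neither listed nor needed, are in the scene too. Several things have the shape of the backing_plate; the one meant has the colours described above.

How it is judged:
By the outcome, as a careful person would: the job done as asked, in the order asked, and still so for the second after the job is handed in, with the robot touching nothing.
It also fails if it takes over 61 s, if anything falls off the work surface, if the arm or the gripper's body presses on something with over 40 N, if the wrist force passes 120 N, or if a joint passes its speed limit or range.

## Working session

There is one attempt and no reset: what is moved stays moved. The work goes in short steps, each a Python script; the robot and the scene stay as the last script left them, time stands still between calls to the robot, and variables do not carry over. Pictures are saved under pics/ and viewed, at most 10 in all, crops included, and the job is handed in when it is done.

```bash
mkdir -p pics; ls
python3 - <<'E'
from rig import arm
import cv2,numpy as np
for n in("scene","top"):
    cv2.imwrite(f"pics/{n}0.png",arm.snapshot(n)[:,:,::-1])
    c=arm.get_calibration(n);print(np.round(c["intrinsics"],1).tolist(),np.round(c["cam_to_world"],3).tolist())
print(arm.grip_depth,arm.current_t(),arm.current_tool_rot())
E
```

```text
pics
[[464.7, 0.0, 322.7], [0.0, 464.7, 196.6], [0.0, 0.0, 1.0]] [[0.053, 0.838, -0.543, 1.203], [0.999, -0.04, 0.037, -0.02], [0.009, -0.544, -0.839, 1.024], [0.0, 0.0, 0.0, 1.0]]
[[499.6, 0.0, 325.8], [0.0, 499.6, 205.6], [0.0, 0.0, 1.0]] [[-0.001, -0.996, 0.084, 0.468], [-1.0, 0.003, 0.014, 0.011], [-0.015, -0.084, -0.996, 1.319], [0.0, 0.0, 0.0, 1.0]]
0.0188 0.1 [[-9.70666776e-01  2.40428543e-01 -3.52880039e-04]
 [ 2.40428784e-01  9.70666232e-01 -1.03257162e-03]
 [ 9.42690464e-05 -1.08712549e-03 -9.99999405e-01]]
```

View pics/top0.png

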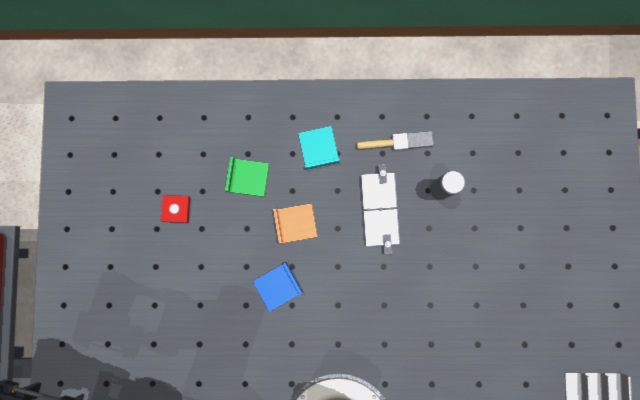

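View pics/scene0.png

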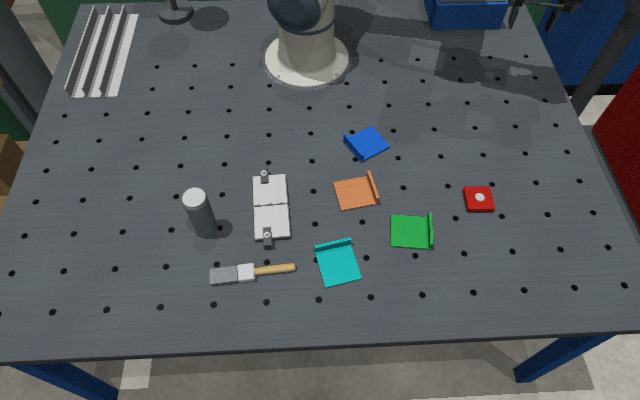

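Lookalikes in the top view: orange (296,223), green (248,177), cyan (319,147) and blue (278,287). Copper means the orange one, with its lip on the left side at x≈279. The bridge is the white pair at (380,209), the can is at (452,182), the brush at (396,142) and the magnet at (174,208).

```bash
cat > h.py <<'E'
from rig import arm
import cv2,numpy as np
def ray(cal,uv,z):
    K,T=np.array(cal["intrinsics"]),np.array(cal["cam_to_world"])
    uv=np.atleast_2d(np.asarray(uv,float))
    d=(T[:3,:3]@np.linalg.inv(K)@np.c_[uv,np.ones(len(uv))].T).T
    o=T[:3,3]; return (o+d*((z-o[2])/d[:,2])[:,None])[:,:2]
def biggest(m):
    m=cv2.morphologyEx(m.astype(np.uint8),cv2.MORPH_OPEN,np.ones((2,2)))
    cs,_=cv2.findContours(m,cv2.RETR_EXTERNAL,cv2.CHAIN_APPROX_NONE)
    return max(cs,key=cv2.contourArea)
def orange(im):
    h=cv2.cvtColor(im,cv2.COLOR_RGB2HSV); return (h[...,0]>5)&(h[...,0]<20)&(h[...,1]>110)&(h[...,2]>60)
E
python3 - <<'E'
from h import *
im=arm.snapshot("top");cal=arm.get_calibration("top")
m=orange(im); m[:, :260]=0; m[:,340:]=0
c=biggest(m)[:,0]
r=cv2.minAreaRect(ray(cal,c,0.008).astype(np.float32)*1000);print("plate z8",r)
print(np.round(ray(cal,cv2.boxPoints(cv2.minAreaRect(c)),0.008),4).tolist(),cv2.boxPoints(cv2.minAreaRect(c)).tolist())
h=cv2.cvtColor(im,cv2.COLOR_RGB2HSV);w=(h[...,2]>190)&(h[...,1]<40)
w[:165]=0;w[255:]=0;w[:,:350]=0;w[:,410:]=0
w=cv2.morphologyEx(w.astype(np.uint8),cv2.MORPH_OPEN,np.ones((11,11)))
c=np.argwhere(w)[:,::-1]
r=cv2.minAreaRect(ray(cal,c,0.020).astype(np.float32)*1000);print("bridge",r,cv2.boxPoints(r))
crop=cv2.resize(im[150:270,250:420],None,fx=4,fy=4,interpolation=cv2.INTER_CUBIC)
cv2.imwrite("pics/crop1.png",crop[:,:,::-1])
E
```

```text
plate z8 ((529.687255859375, 108.40986633300781), (89.1492691040039, 101.4135971069336), 9.476907730102539)
[[0.5653, 0.1662], [0.5818, 0.0657], [0.4939, 0.051], [0.4775, 0.1509]] [[273.94598388671875, 210.67567443847656], [312.0540771484375, 204.32432556152344], [317.62164306640625, 237.72972106933594], [279.5135498046875, 244.08106994628906]]
bridge ((569.5582275390625, -111.17385864257812), (184.99456787109375, 85.72518157958984), 3.3101112842559814) [[ 474.74036   -73.723595]
 [ 479.6902   -159.30574 ]
 [ 664.3761   -148.62411 ]
 [ 659.4263    -63.041977]]
```

View pics/crop1.png

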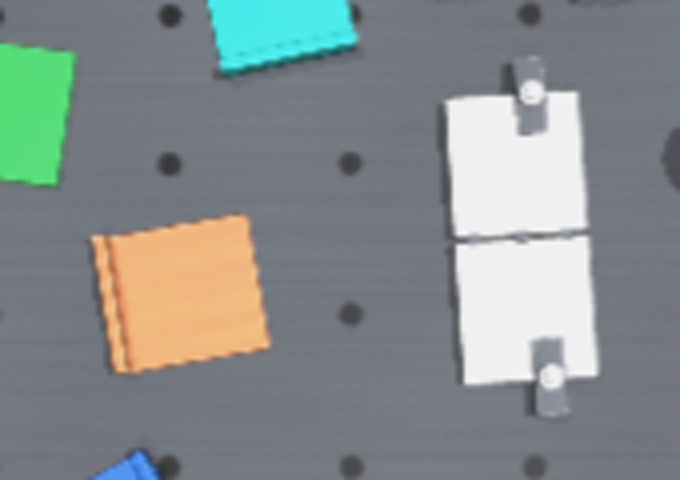

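The crop confirms the copper plate, with its lip at crop x≈95–130, facing away from the bridge. It sits 27 mm off the tunnel axis and 6° off in yaw. I'll push with two spread fingers flat on the lip along an S-curve, stopping just short of the opening.

```bash
cat >> h.py <<'E'
B=np.array([.5696,-.1112]);thB=np.radians(-86.7)
def plate_to_tool(x,y,th,back=.066,z=.006,sgn=1):
    """plate pose in bridge frame -> TCP pose with finger fronts 'back'-16mm behind plate origin"""
    c,s=np.cos(thB),np.sin(thB);p=B+np.array([[c,-s],[s,c]])@[x-back*np.cos(th),y-back*np.sin(th)]
    a=thB+th;X=sgn*np.array([np.cos(a),np.sin(a),0]);Z=np.array([0,0,-1.])
    return np.r_[p,z],np.c_[X,np.cross(Z,X),Z]
def fb():  # force in bridge axes
    f=np.array(arm.current_force());c,s=np.cos(thB),np.sin(thB);return np.round([c*f[0]+s*f[1],-s*f[0]+c*f[1],f[2]],1)
E
cat > push1.py <<'E'
from h import *
from scipy.interpolate import CubicHermiteSpline as S
x0,y0,t0=-.2206,-.0269,np.radians(6.2)
for sgn in(1,-1):
    q=arm.solve_ik(*plate_to_tool(x0,y0,t0,.1,.1,sgn));print(sgn,np.round(q,0) if q is not None else None)
q0=np.array(arm.current_joint_positions())
sg=min((1,-1),key=lambda s:abs(np.array(arm.solve_ik(*plate_to_tool(x0,y0,t0,.1,.1,s)))-q0).max())
open("sg","w").write(str(sg))
arm.grip(.045);print("w",arm.current_width())
arm.move_to(*plate_to_tool(x0,y0,t0,.1,.1,sg))
arm.move_l(*plate_to_tool(x0,y0,t0,.1,.006,sg),feed=.1);print(arm.current_t(),arm.current_ee_pos(),fb())
arm.move_l(*plate_to_tool(x0,y0,t0,.069,.006,sg),feed=.06);print(fb())
r=.009 # centre of friction behind origin
xa,ya=x0-r*np.cos(t0),y0-r*np.sin(t0);xe=-.103-r
sp=S([xa,xe],[ya,0],[np.tan(t0),0])
for x in np.linspace(xa,xe,9):
    th=np.arctan(sp(x,1));y=sp(x)
    arm.move_l(*plate_to_tool(x+r*np.cos(th),y+r*np.sin(th),th,.066,.006,sg),feed=.04);print(round(float(np.degrees(th)),1),fb())
print(arm.current_t())
im=arm.snapshot("top");cv2.imwrite("pics/top2.png",cv2.resize(im[150:270,250:420],None,fx=4,fy=4,interpolation=cv2.INTER_CUBIC)[:,:,::-1])
E
python3 push1.py
```

```text
1 [  16.   31.   95.   -0.   55. -174.]
-1 [16. 31. 95. -0. 55.  6.]
w 0.044767624310744894
4.0667 [0.51390625 0.20622113 0.00652054] [0.8 0.8 0.1]
[-0.9  0.1  0.3]
6.2 [ 0.1  0.  -0.3]
12.1 [0.8 0.2 0.2]
16.0 [0.  0.3 0.1]
18.0 [ 0.1 -0.9 -0. ]
18.2 [ 0.   0.6 -0.1]
16.6 [0.3 0.3 0.1]
13.1 [-0.6  0.6 -0.6]
7.6 [ 0.   0.  -0.1]
0.0 [ 0.7  0.2 -0.3]
9.3333
```

View pics/top2.png

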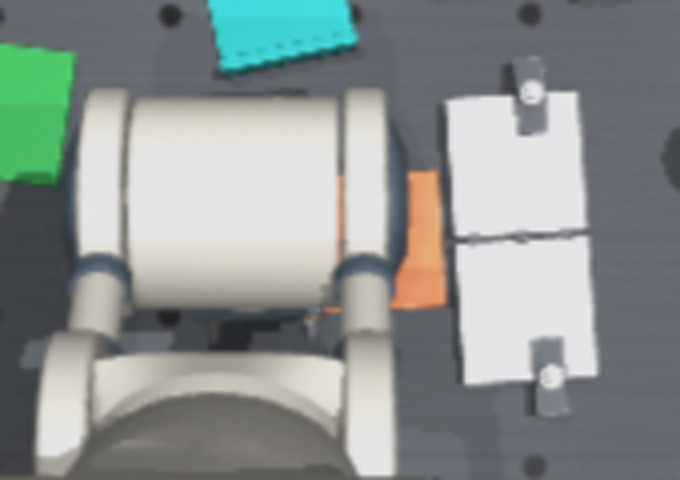

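The leading edge sits at the opening (crop x≈440), centred on the seam (237 vs 240) and parallel to within about 0.3°. I'll go straight in, then take small steps until I feel the stop.

```bash
cat > push2.py <<'E'
from h import *
sg=int(open("sg").read())
for x in(-.085,-.06,-.035,-.012,-.006):
    arm.move_l(*plate_to_tool(x,0,0,.066,.006,sg),feed=.04);f=fb();print(x,f)
    if abs(f[0])>12: raise SystemExit("jam?")
while x<.006:
    x+=.0007;arm.move_l(*plate_to_tool(x,0,0,.066,.006,sg),feed=.01);arm.sleep(.1);f=fb();print(round(x,4),f)
    if abs(f[0])>15: break
print(arm.current_t(),arm.current_torque())
im=arm.snapshot("scene");cv2.imwrite("pics/scene3.png",cv2.resize(im[140:260,220:390],None,fx=4,fy=4,interpolation=cv2.INTER_CUBIC)[:,:,::-1])
E
python3 push2.py
```

```text
-0.085 [0.3 0.4 0.5]
-0.06 [-0.8 -0.  -0.3]
-0.035 [-0.1 -0.2 -0.2]
-0.012 [ 0.1  0.5 -0.2]
-0.006 [ 0.  -0.3 -0.8]
-0.0053 [-3.1  0.6 -0.1]
-0.0046 [-4.8  0.5  0.4]
-0.0039 [-5.1 -0.8  0.6]
-0.0032 [-4.3 -0.5  2.1]
-0.0025 [-7.   0.   1.3]
-0.0018 [-13.1   0.9   2.4]
-0.0011 [-19.4   2.3   3. ]
15.0083 [ 3.44699458 -0.16134579  0.11083221]
```

View pics/scene3.png

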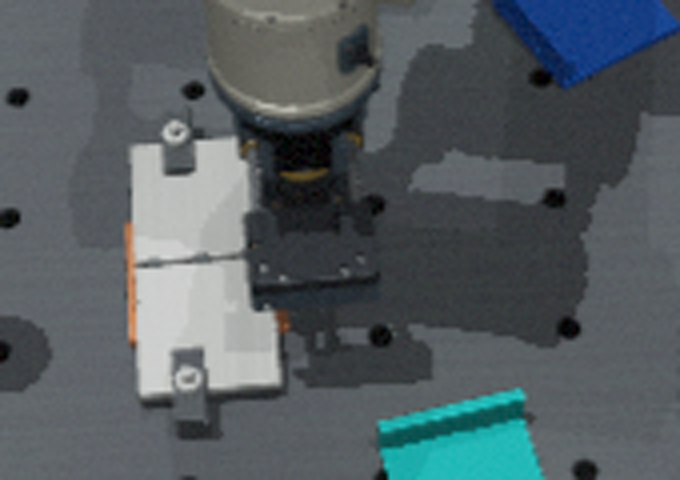

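The force rises steadily at the expected home position, and the plate's front edge shows past the far side (crop 130,225–340). I'll seat it a little firmer, back straight off, lift clear and check.

Run:
```python
from h import *
sg=int(open("sg").read())
for x in(-.0003,.0006):
    arm.move_l(*plate_to_tool(x,0,0,.066,.006,sg),feed=.01);arm.sleep(.15);print(fb(),np.round(arm.current_torque(),2))
arm.move_l(*plate_to_tool(0,0,0,.106,.006,sg),feed=.05);print(fb())
arm.move_l(*plate_to_tool(0,0,0,.106,.2,sg),feed=.15)
p,R=plate_to_tool(-.25,.0,0,.0,.25,sg);p[:2]=[.35,.30];arm.move_to(p,R)
print(arm.current_t())
im=arm.snapshot("top");cal=arm.get_calibration("top")
m=orange(im);c=[k for k in range(1)]
ys,xs=np.nonzero(m);k=(xs>340)&(xs<420)&(ys>150)&(ys<270)
lip=np.zeros(m.shape,bool);lip[ys[k],xs[k]]=1
for side in("lip","lead"):
    mm=lip.copy()
    if side=="lip":mm[:,380:]=0
    else:mm[:,:380]=0
    if mm.sum()<8:print(side,mm.sum());continue
    W=ray(cal,np.argwhere(mm)[:,::-1],.032 if side=="lip" else .008)-B
    co,s=np.cos(thB),np.sin(thB);P=W@np.array([[co,-s],[s,co]])
    r=cv2.minAreaRect((P*1000).astype(np.float32));print(side,r,P.mean(0))
cv2.imwrite("pics/top4.png",cv2.resize(im[170:250,340:425],None,fx=7,fy=7,interpolation=cv2.INTER_CUBIC)[:,:,::-1])
```

```text
[-28.8   2.8   4.8] [ 4.87 -0.24  0.14]
[-36.7   4.7   6.1] [ 6.37 -0.41  0.23]
[ 0.1 -0.2 -0.4]
19.6583
lip ((-48.738101959228516, 1.8838615417480469), (85.71942138671875, 5.56374979019165), 89.2685546875) [-0.04880312  0.0037054 ]
lead 1
```

View pics/top4.png

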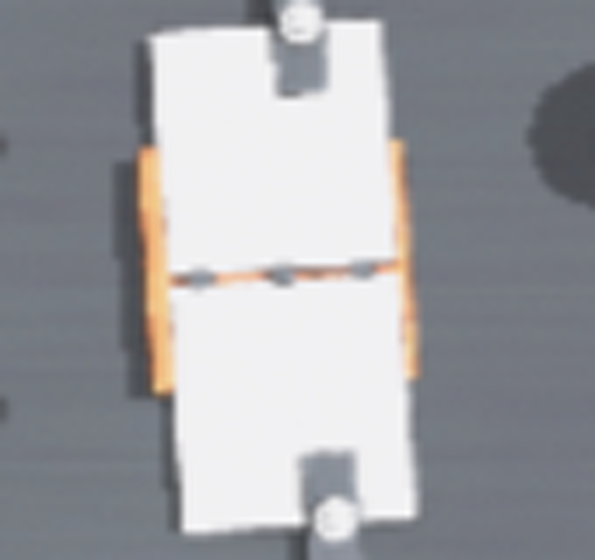

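The lip lies along the bridge edge (crop x≈140–170, y 150–390), parallel to within pixel noise with no visible gap. The hand is clear and nothing else has moved.

```bash
python3 -c "
from rig import arm
print(arm.sign_off())"
```

```text
the job is handed in; nothing more can be done
None
```

I pushed the copper plate under the bridge until its lip stopped snug against the edge, square to within about 1° in the last picture, then moved the hand clear and handed the job in at about 20 s of the 61 s.

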